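# Cure the painted rocket tubes

### The job

Load the curing box and start it: swing its latch lever free, lift the lid right up, and lay every grey tube that is on the table flat on the floor of the box, one to a lane between the ribs. Then close the lid, swing the latch lever back over it, and only then press the larger button (start) on the console fully down and let it go. Do not press the smaller button (stop).

Things in the scene. Friction and masses are not known exactly. Their poses are not given: they have to be found in the camera images.
- tube0: a grey tube 120 mm long: a round barrel 32 mm in diameter with a square end block 36 x 36 mm, 14 mm long, on each end, so it does not roll; 80 g; origin at its middle on its axis, x along its length (either end is the same). Lies on the table with its axis 18 mm up. Some starts have fewer than four tubes.
- tube1: a grey tube 120 mm long: a round barrel 32 mm in diameter with a square end block 36 x 36 mm, 14 mm long, on each end, so it does not roll; 80 g; origin at its middle on its axis, x along its length (either end is the same). Lies on the table with its axis 18 mm up. Some starts have fewer than four tubes.
- tube2: a grey tube 120 mm long: a round barrel 32 mm in diameter with a square end block 36 x 36 mm, 14 mm long, on each end, so it does not roll; 80 g; origin at its middle on its axis, x along its length (either end is the same). Lies on the table with its axis 18 mm up. Some starts have fewer than four tubes.
- tube3: a grey tube 120 mm long: a round barrel 32 mm in diameter with a square end block 36 x 36 mm, 14 mm long, on each end, so it does not roll; 80 g; origin at its middle on its axis, x along its length (either end is the same). Lies on the table with its axis 18 mm up. Some starts have fewer than four tubes.
- curer: the curing box, fixed: white, open-topped, outside 170 mm (its x) by 270 mm (its y) by 70 mm high, walls and floor 5 mm thick. Origin at the centre of its underside; x points from its front to its hinge side, z up. Closed by a grey lid and a latch. The latch's post, 34 x 32 mm and 74 mm high, stands outside against the +y wall at x = -30 mm
- curer_in (a point): centre of the box's inner floor, axes as the box. Low ribs, 5 mm thick and 16 mm high, run inward along the box's x from the front and hinge walls, 44 mm long each, at y = -65, 0 and +65 mm (the middle 72 mm is free of ribs); they part the floor into four lanes with middles at y = -97.5, -32.5, +32.5 and +97.5 mm. A tube lies along a lane, its axis 18 mm above the floor
- lid (a joint): angle of the lid, rad: 0 closed, grows as it is lifted, 1.9 at most. 170 x 270 x 8 mm plate of 150 g hinged along the box's +x rim; its stiff hinge holds it at any angle, so it has to be moved all the way open and all the way shut (2 to 3 N at the handle). Closed, its top is 78.5 mm above the table
- lid_handle (a point): middle of the lid's handle: a round steel bar, 11 mm in diameter and 100 mm long, along the box's y, its axis 35 mm above the lid's top face and 30 mm from the front edge; it goes with the lid. Its legs stand 42 mm either side of the middle
- lid_hinge (a point): middle of the lid's hinge axis, on the box's +x rim, 70.5 mm above the table; the axis runs along the box's y. With the lid closed the handle's middle is 140 mm from here towards the box's -x and 43 mm higher
- latch (a joint): angle of the latch lever, rad: 0 latched, its tongue lying over the lid and its handle knob pointing along the box's +y, away from the box; grows counterclockwise seen from above, 1.6 at most, the knob then pointing to the box's -x (front) and the tongue clear of the lid. Physically holds the lid down while latched; stiff (about 1.2 N at the knob), stays where it is left
- latch_grip (a point): the latch lever's black upright knob, 18 mm in diameter and 38 mm tall: this point is on its axis, 19 mm below its top; goes with the lever. The lever is a flat steel bar 14 mm wide whose top is at the knob's foot
- latch_hinge (a point): point on the latch lever's vertical pivot axis, level with latch_grip, 52 mm from it; it stands outside the box's +y wall
- start (a joint): travel of the start button, m: 0 up, 0.008 fully down; springs back. Takes 5 N fully down
- start_top (a point): centre of the top of the start button: a black round button 44 mm in diameter, the larger of the two on the grey fixed console (110 x 170 mm, 45 mm high). It is pressed straight down and its top stands 69 mm above the table
- stop (a joint): travel of the stop button, m: 0 up, 0.005 fully down; leave it alone
- stop_top (a point): centre of the top of the stop button: a black round button 22 mm in diameter, 89 mm from the start button on the same console
- console: the fixed console that carries both buttons: a grey box 110 mm (its x) by 170 mm (its y), 45 mm high, origin at the centre of its underside. Not listed: bystanders, namely a flat red reflector and a yellow tape roll near the tubes, and a red cap, grey collar, yellow nose cone, black tray (all lower than 70 mm) and a bottle 190 mm tall in the far corner on the tubes' side

How it is judged (in metres and radians):
On the way, in this order (a step that is already met when the one before it is completed fails the run):
1. the latch lever is swung free while the lid is shut (value of joint latch above 1.2 rad and value of joint lid below 0.1 rad), for 0.1 s.
2. the lid is lifted right up (value of joint lid above 1.2 rad), for 0.2 s.
3. every tube lies on the floor of the box, one to a lane, with the lid still up (x of tube0 in the frame of curer between -0.03 and 0.03 m and y of tube0 in the frame of curer between -0.125 and 0.125 m and z of tube0 in the frame of curer between 0.015 and 0.028 m and x of tube1 in the frame of curer between -0.03 and 0.03 m and y of tube1 in the frame of curer between -0.125 and 0.125 m and z of tube1 in the frame of curer between 0.015 and 0.028 m and x of tube2 in the frame of curer between -0.03 and 0.03 m and y of tube2 in the frame of curer between -0.125 and 0.125 m and z of tube2 in the frame of curer between 0.015 and 0.028 m and x of tube3 in the frame of curer between -0.03 and 0.03 m and y of tube3 in the frame of curer between -0.125 and 0.125 m and z of tube3 in the frame of curer between 0.015 and 0.028 m and linear speed of each of tube0, tube1, tube2, tube3 below 0.03 m/s and value of joint lid above 1 rad), for 0.2 s.
4. the lid is closed on the loaded box (x of tube0 in the frame of curer between -0.03 and 0.03 m and y of tube0 in the frame of curer between -0.125 and 0.125 m and z of tube0 in the frame of curer between 0.015 and 0.028 m and x of tube1 in the frame of curer between -0.03 and 0.03 m and y of tube1 in the frame of curer between -0.125 and 0.125 m and z of tube1 in the frame of curer between 0.015 and 0.028 m and x of tube2 in the frame of curer between -0.03 and 0.03 m and y of tube2 in the frame of curer between -0.125 and 0.125 m and z of tube2 in the frame of curer between 0.015 and 0.028 m and x of tube3 in the frame of curer between -0.03 and 0.03 m and y of tube3 in the frame of curer between -0.125 and 0.125 m and z of tube3 in the frame of curer between 0.015 and 0.028 m and value of joint lid below 0.06 rad), for 0.2 s.
5. the latch lever is swung back over the closed lid (all of step 4 and value of joint latch below 0.2 rad), for 0.2 s.
6. the start button is pressed fully down with the box loaded, closed and latched (all of step 5 and value of joint start above 0.0068 m), for 0.03 s.
7. the start button is let go (value of joint start below 0.001 m), for 0.2 s.
At the end, for the whole second after the job is handed in: Every tube present rests in a lane on the box floor (middle within 30 mm of the box's middle along its x, axis under 28 mm above its underside); lid within 0.06 rad of shut, latch lever within 0.2 rad of latched; start pressed at least 6.8 of 8 mm and back up within 1 mm; stop up (all of step 5 and linear speed of each of tube0, tube1, tube2, tube3 below 0.03 m/s and value of joint each of start, stop below 0.001 m); the robot touches nothing.
It fails at once if the lid is raised with the latch lever not swung free, or the lever is swung back with the lid up (value of joint lid above 0.2 rad and value of joint latch below 0.6 rad).
It fails at once if the start button is pressed before the box is closed and latched (value of joint start above 0.005 m and (value of joint lid above 0.1 rad or value of joint latch above 0.3 rad)).
It fails at once if the stop button is pressed (value of joint stop above 0.003 m).
Of tube0, tube1, tube2, tube3 only 2 to 4 are there at a start; the rules pass over those that are not, and their reading is None.
At some moment in a run one of tube0, tube1, tube2, tube3 may be knocked a few centimetres aside while the robot is not near it.
Once in a run the grip may slacken for a moment while it holds something.
It also fails if it takes over 210 s, if anything falls off the work surface, if the arm or the gripper's body presses on something with over 40 N, if the wrist force passes 120 N, or if a joint passes its speed limit or range.

### The arm

A 6-joint arm with a two-finger parallel gripper is mounted at the origin on the work surface. World frame = base frame: x ahead of the robot, y to its left, z up, the work surface at z = 0. Lengths are in mm, angles in rad, forces in N, time in s.
With the tool pointing down it reaches from about 300 to 775 mm from the base axis. Payload 14.6 kg.
Tool frame: the origin (TCP) lies at the very end of the fingers, on their centre line; the grasp point (between the pads) lies 19 mm behind it; z points along the fingers, y is the line along which they close (so a half turn about z gives the same grasp; the last joint's range is limited). The gripper opens to 94 mm and grips with 3 to 60 N. Pads are 16 mm wide; open, the fingers measure 119 mm over their backs; the gripper's body (75 mm by 177 mm) begins 78 mm behind the grasp point.
Start: joints at [1.103, 0.3, 1.521, -0, 1.321, -0.067], TCP at [214.582, 506.403, 205.446] pointing down, gripper open.
Joint ranges: [-3.03, 3.03], [-0.79, 2.21], [0.23, 2.52], [-1.04, 4.18], [0, 3.07], [-2.55, 2.55]. Speed limits (rad/s): [2.22, 2.22, 2.57, 3.14, 3.14, 3.14].

### API

Orientations are given as [roll, pitch, yaw] about the fixed x, y, z axes, in that order (R = Rz(yaw) Ry(pitch) Rx(roll)).
In Python, from cell import manip, camera, get_calibration gives the robot as it stands. The module is installed in compiled form; this text tells all that it offers.
- The arm moves only by the tool jog_arm, never from a script. Its argument "plan" is one flat list of numbers, 6 for each row, row after row: the shift along the world's x, y, z in m, then the turn, a rotation vector about the world's x, y, z in degrees. A call has 1 to 20 rows; each row is the pose to reach, as a shift and turn from the pose commanded when the call began; what a row does not reach only later rows make up. A row lasts 1/10 s, in which the tool goes at most 50 mm and 8.59 degrees, less where a joint would pass 70% of its speed; a pose out of reach is approached as far as the arm can. A call with a gripper value outside its range is refused whole. "claw" is the finger opening in m, from 0 to 0.094, set as the call begins (left out, the last holds). The fingers move at their own pace and stop on an object; "force" is the grip in N (left out, the last holds). Time passes only in rows, so rows that repeat a pose let the fingers close. It gives the time, the measured TCP pose, the force, the opening and the grip force at its end, in the units of the state.
- manip.read_state(): the state, without advancing time (a new reading comes with each control period).
- camera(name): name is "scene" or "top" or "wrist"; returns (picture, depth): 384x512x3 uint8, red, green, blue; 384x512 float32, mm along the optical axis (not along the pixel's ray), 0 where there is no reading.
- get_calibration(name): a dict with "fx", "fy", "cx", "cy" (pixels), "origin" and "attitude" of the camera in the world. Camera axes: x right, y down, z forward; pixel columns grow to the right and rows downward; lengths in mm; the calibration is good to about 2 mm. A picture is of the moment at which its call begins: read the wrist's pose just before it. get_calibration takes no time and is no camera call; for the wrist camera it gives the pose at the moment of the call.
- manip.sign_off(): hands the job in; it is judged then, once.
The state is a dict: "clock": time; "joints": joint angles; "qd": joint speeds; "effort": joint torques, N m; "eef_pos": TCP position; "eef_rot": TCP orientation; "wrist_force": force on the tool from outside, world axes, zero at the start; "moment": the same for the moment, N m; "finger_gap": finger opening in mm; "finger_force": force on a finger pad.
Only numpy, scipy, OpenCV 4.12 (cv2) and the standard library are available. Lean on these libraries where they do the work, as an engineer would, in place of code of your own. Each camera call takes 0.05 s, during which the arm holds its last target. There are 200 camera calls.

## Working session

There is one attempt and no reset: what is moved stays moved. The work goes in short steps, Python scripts to look and compute and a tool call to move; the robot and the scene stay as the last step left them, time stands still between calls to the robot, and variables do not carry over. Pictures are saved under pics/ and viewed, at most 14 in all, crops included, and the job is handed in when it is done.

Besides the shell and the picture viewer there is one more tool, called as a command line: name --argument value ..., lists and objects as JSON in quotes. jog_arm: Moves the arm, as the interface text tells. Its arguments: {"type":"object","properties":{"plan":{"type":"array"},"claw":{"type":"number"},"force":{"type":"number"}},"required":["plan"]}

```bash
mkdir -p pics; ls; cat > h.py <<'E'
import numpy as np, cv2
from cell import manip, camera, get_calibration
from scipy.spatial.transform import Rotation as R
def look(name):
    c=get_calibration(name); im,d=camera(name)
    v,u=np.mgrid[0:384,0:512]
    P=np.stack([(u-c['cx'])/c['fx']*d,(v-c['cy'])/c['fy']*d,d],-1)
    A=np.array(c['attitude'],float)
    A=A if A.shape==(3,3) else R.from_euler('xyz',A).as_matrix()
    W=P@A.T+np.array(c['origin']); W[d==0]=np.nan
    return im,d,W
def save(im,n,s=1.5): cv2.imwrite('pics/'+n+'.png',cv2.resize(im[:,:,::-1],None,fx=s,fy=s))
E
python3 - <<'E'
from h import *
for n in('scene','top'):
    print(get_calibration(n))
    im,d,W=look(n); save(im,n+'0',1.5); np.save(n,W); cv2.imwrite(n+'.png',im)
print(manip.read_state())
E
```

```text
pics
{'fx': 354.36674123025693, 'fy': 354.36674123025693, 'cx': 255.81554613996295, 'cy': 192.57051743571884, 'origin': array([776.51232296, 538.74256508, 760.28054151]), 'attitude': array([-2.40234743,  0.00809745,  2.6152971 ])}
{'fx': 453.20897606958005, 'fy': 453.20897606958005, 'cx': 254.94291382119707, 'cy': 192.5032912455202, 'origin': array([ 320.43631261,   38.18247555, 1383.17713293]), 'attitude': array([-2.99280693, -0.01778072, -1.556642  ])}
{'clock': 0.1, 'joints': array([ 1.10338351e+00,  3.00450799e-01,  1.52151948e+00, -2.09136427e-05,
        1.32070293e+00, -6.66201002e-02]), 'qd': array([ 0.00031802, -0.00075947, -0.00097547,  0.00039079, -0.00010804,
        0.00024618]), 'effort': array([-5.04557229e-04, -5.32648194e+01, -3.53281009e+01,  7.09142885e-02,
        2.35411531e-02, -4.29197917e-05]), 'eef_pos': array([214.49202262, 506.19297508, 204.92352361]), 'eef_rot': array([-3.14051315e+00, -5.17208551e-05,  2.74080509e+00]), 'wrist_force': array([ 0.25150319,  0.67886619, -0.65260133]), 'moment': array([ 0.02001785, -0.01440948,  0.05690165]), 'finger_force': 0.0, 'finger_gap': 93.90080661555093}
```

View pics/top0.png

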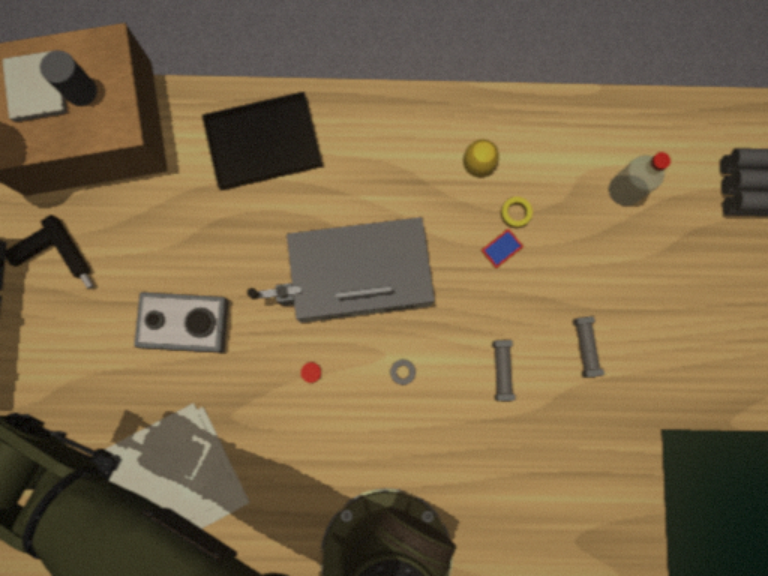

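View pics/scene0.png

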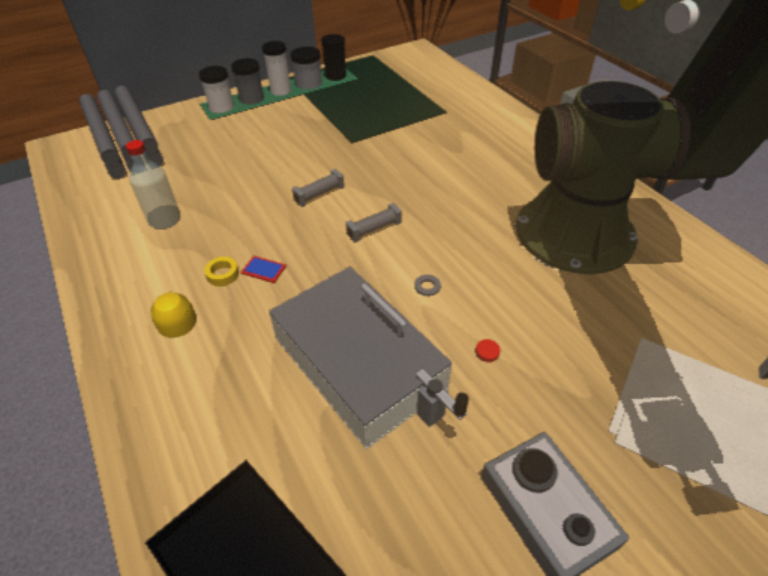

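The top view (shown ×1.5) has the box at (360,270) with its handle at (365,293), the knob at (253,293), and the console at (182,322) with start at (200,322) and stop at (155,320). Two grey tubes lie at (504,370) and (588,347). The scene view agrees. Next I'll measure these.

```bash
python3 - <<'E'
from h import *
from scipy import ndimage as nd
for n in('top','scene'):
    W=np.load(n+'.npy'); im=cv2.imread(n+'.png'); z=W[...,2]
    print(n,'table z',np.nanmedian(z[np.abs(z)<15]))
    def reg(lo,hi,x0,x1,y0,y1):
        m=(z>lo)&(z<hi)&(W[...,0]>x0)&(W[...,0]<x1)&(W[...,1]>y0)&(W[...,1]<y1)
        return m
    def rep(t,m,mn=40):
        l,k=nd.label(m)
        for i in range(1,k+1):
            q=W[l==i]
            if len(q)<mn: continue
            r=cv2.minAreaRect(q[:,:2].astype(np.float32)); v,u=np.argwhere(l==i).mean(0)
            print(t,len(q),'px',u.round(),v.round(),'c',np.round(r[0],1),'size',np.round(r[1],1),'ang',round(r[2],2),'mean',q.mean(0).round(1))
    rep('lid',reg(73,84,250,650,-200,300),300)
    rep('handle',reg(98,130,250,650,-200,300),10)
    rep('latchish',reg(84,120,250,650,100,350),8)
    rep('console',reg(40,52,200,600,150,450),100)
    rep('button',reg(55,80,200,450,230,450),15)
    rep('low',reg(8,50,150,700,-520,-30),30)
E
```

```text
top table z -0.00371294300180125
lid 4825 px 239.0 178.0 c [559.1  67.5] size [170.5 275.6] ang 8.18 mean [558.3  66.   78.5]
handle 152 px 241.0 194.0 c [504.8  57.3] size [ 11.6 108.5] ang 8.2 mean [504.4  57.4 117.5]
handle 41 px 168.0 195.0 c [500.6 264.2] size [16.7 15.8] ang 43.92 mean [498.8 263.3 119.9]
latchish 153 px 184.0 195.0 c [506.5 225.2] size [20.7 93.5] ang 7.39 mean [505.3 221.1  90.8]
console 1113 px 127.0 215.0 c [449.2 391.8] size [118.5 110.5] ang 88.57 mean [449.  394.8  45.6]
button 156 px 131.0 218.0 c [435.1 378.8] size [29.4 53.3] ang 0.33 mean [437.  375.   65.2]
low 134 px 343.0 145.0 c [ 680.  -257.2] size [63.8 39. ] ang 89.88 mean [ 678.1 -255.3   20.2]
low 473 px 391.0 231.0 c [ 415.  -399.3] size [120.2  41.7] ang 8.44 mean [ 413.9 -393.4   30.2]
low 451 px 335.0 247.0 c [ 364.2 -224.1] size [118.5  34.4] ang 2.52 mean [ 364.8 -222.8   30.7]
scene table z -0.5438653429604301
lid 6063 px 239.0 229.0 c [557.8  61.8] size [171.2 273.8] ang 8.13 mean [562.4  75.6  77.5]
handle 187 px 255.0 203.0 c [503.7  53.2] size [ 11.7 111.2] ang 8.1 mean [504.8  56
[... 258 characters left out ...]
ang 6.76 mean [505.8 226.9  92. ]
console 116 px 274.0 273.0 c [543.5 202.2] size [ 30.6 103.7] ang 73.74 mean [542.5 204.9  46. ]
console 2390 px 362.0 327.0 c [448.9 390.5] size [122.7 110.9] ang 87.97 mean [454.  398.1  44.7]
button 263 px 362.0 309.0 c [434.3 372.2] size [57.1 31.1] ang 89.92 mean [438.1 374.7  65. ]
low 348 px 211.0 124.0 c [ 413.6 -397.6] size [121.8  38.4] ang 6.34 mean [ 417.  -392.1   26. ]
low 395 px 249.0 147.0 c [ 364.4 -227.2] size [122.4  39.5] ang 3.01 mean [ 367.9 -221.6   26.6]
low 165 px 151.0 178.0 c [ 679.4 -261. ] size [39.6 65.5] ang 0.61 mean [ 680.3 -258.4   17.8]
low 40 px 185.0 222.0 c [659.  -45.2] size [ 1.6 29.7] ang 7.43 mean [658.8 -44.3  29.5]
```

jog_arm --plan '[0.143, -0.122, -0.03, 0, 0, -30, 0.286, -0.243, -0.065, 0, 0, -59, 0.286, -0.243, -0.065, 0, 0, -59, 0.286, -0.243, -0.065, 0, 0, -59, 0.286, -0.243, -0.065, 0, 0, -59, 0.286, -0.243, -0.065, 0, 0, -59, 0.286, -0.243, -0.065, 0, 0, -59, 0.286, -0.243, -0.065, 0, 0, -59, 0.286, -0.243, -0.065, 0, 0, -59, 0.286, -0.243, -0.065, 0, 0, -59, 0.286, -0.243, -0.065, 0, 0, -59, 0.286, -0.243, -0.065, 0, 0, -59]' --claw 0.06 --force 8

```text
clock: 1.3
eef_pos: [499.9, 264.3, 140.7]
eef_rot: [3.141, -0.0, 1.713]
wrist_force: [0.3, -0.2, 0.6]
finger_gap: 60.0
finger_force: 0.0
```

```bash
python3 - <<'E'
from h import *
s=manip.read_state(); print(s['clock'],s['eef_pos'],s['eef_rot'],s['finger_gap'],s['joints'])
im,d,W=look('wrist'); save(im,'w1')
z=W[...,2]
m=(z>105)&(z<124)&(abs(W[...,0]-500)<40)&(abs(W[...,1]-263)<40); print(m.sum(),W[m].mean(0),np.percentile(z[m],[5,50,95]))
im,d,W=look('top'); save(im,'t1')
E
```

```text
1.3 [499.90253868 264.30672965 140.74695078] [ 3.14131132e+00 -1.37728189e-04  1.71268519e+00] 59.974389900183375 [4.21560025e-01 3.93393120e-01 1.55153220e+00 5.87918642e-05
 1.19635892e+00 2.79649682e-01]
186 [496.20963251 266.2512644  116.50639547] [106.46073832 116.93350805 123.82248964]
```

View pics/w1.png

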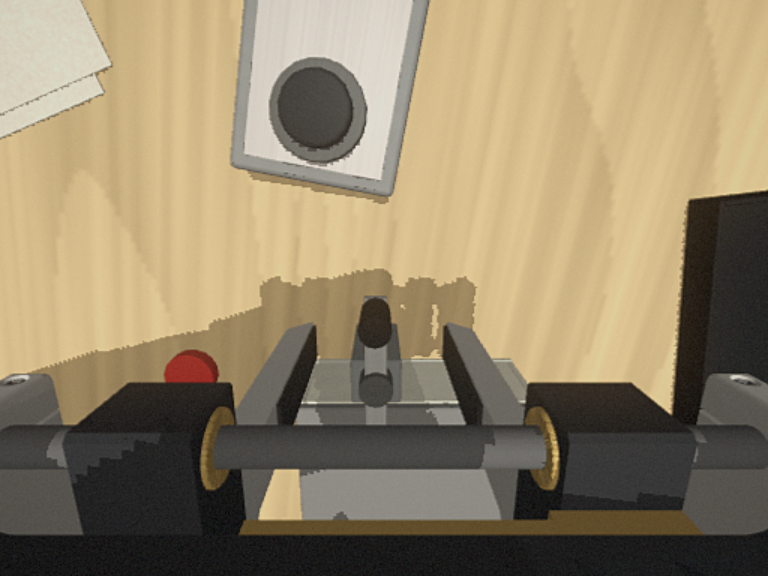

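View pics/t1.png

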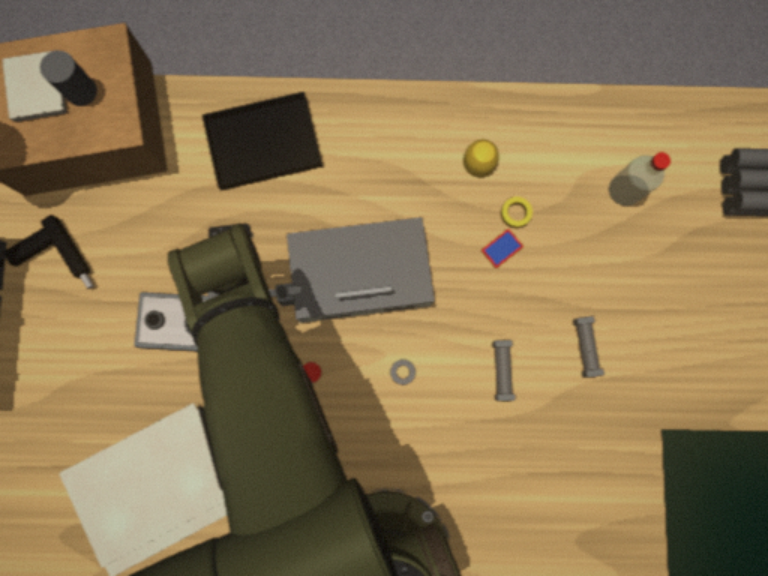

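The wrist picture shows the knob at (375,320), centred between the fingers. The top picture shows only two tubes. Now I'll descend and grip.

jog_arm --plan '[0, 0, -0.02, 0, 0, 0, 0, -0.001, -0.04, 0, 0, 0, 0, -0.001, -0.05, 0, 0, 0, 0, -0.001, -0.05, 0, 0, 0]'

```text
clock: 1.8
eef_pos: [499.9, 262.5, 89.5]
eef_rot: [-3.14, 0.001, 1.712]
wrist_force: [-0.4, 0.7, -0.5]
finger_gap: 60.0
finger_force: 0.0
```

jog_arm --plan '[0, 0, 0, 0, 0, 0, 0, 0, 0, 0, 0, 0, 0, 0, 0, 0, 0, 0, 0, 0, 0, 0, 0, 0, 0, 0, 0, 0, 0, 0, 0, 0, 0, 0, 0, 0]' --claw 0 --force 8

```text
clock: 2.4
eef_pos: [499.0, 262.3, 90.4]
eef_rot: [-3.137, 0.0, 1.711]
wrist_force: [-16.3, -0.7, 9.4]
finger_gap: 19.6
finger_force: 8.0
```

```bash
python3 - <<'E'
import numpy as np
s,c=np.sin,np.cos; b=np.radians(8.1)
# knob dir at angle t: from box +y rotated ccw by t
f=lambda t:52*np.array([-s(b+t),c(b+t)])
for t in np.arange(0.1,1.61,.1): print(round(t,1),np.round((f(t)-f(0))/1000,3), end=' ')
print()
g=lambda t:146.5*np.array([-c(t+.298),s(t+.298)])
for t in np.arange(0.1,1.75,.1):
  e=(g(t)-g(0))/1000; print(round(t,1),np.round([e[0]*c(b),e[0]*s(b),e[1]],3))
E
```

```text
0.1 [-0.005 -0.001] 0.2 [-0.01  -0.002] 0.3 [-0.015 -0.004] 0.4 [-0.019 -0.007] 0.5 [-0.024 -0.01 ] 0.6 [-0.028 -0.013] 0.7 [-0.031 -0.017] 0.8 [-0.035 -0.021] 0.9 [-0.038 -0.025] 1.0 [-0.04 -0.03] 1.1 [-0.042 -0.035] 1.2 [-0.043 -0.04 ] 1.3 [-0.044 -0.045] 1.4 [-0.045 -0.05 ] 1.5 [-0.045 -0.055] 1.6 [-0.044 -0.06 ] 
0.1 [0.005 0.001 0.014]
0.2 [0.011 0.002 0.027]
0.3 [0.019 0.003 0.039]
0.4 [0.028 0.004 0.051]
0.5 [0.037 0.005 0.062]
0.6 [0.048 0.007 0.072]
0.7 [0.06  0.009 0.08 ]
0.8 [0.073 0.01  0.087]
0.9 [0.086 0.012 0.093]
1.0 [0.1   0.014 0.098]
1.1 [0.114 0.016 0.101]
1.2 [0.128 0.018 0.103]
1.3 [0.143 0.02  0.103]
1.4 [0.157 0.022 0.102]
1.5 [0.171 0.024 0.1  ]
1.6 [0.185 0.026 0.096]
1.7 [0.199 0.028 0.09 ]
```

jog_arm --plan '[-0.001, 0, 0.004, 0, 0, 0, -0.003, 0, 0.004, 0, 0, 0, -0.005, -0.001, 0.004, 0, 0, 0, -0.008, -0.002, 0.004, 0, 0, 0, -0.01, -0.002, 0.004, 0, 0, 0, -0.01, -0.002, 0.004, 0, 0, 0]'

```text
clock: 3.0
eef_pos: [490.3, 260.2, 94.4]
eef_rot: [-3.141, 0.0, 1.711]
wrist_force: [0.3, 0.3, -8.4]
finger_gap: 17.6
finger_force: 8.0
```

jog_arm --plan '[-0.005, -0.002, 0, 0, 0, 0, -0.009, -0.005, 0, 0, 0, 0, -0.014, -0.008, 0, 0, 0, 0, -0.018, -0.011, 0, 0, 0, 0, -0.021, -0.015, 0, 0, 0, 0, -0.025, -0.019, 0, 0, 0, 0, -0.028, -0.023, 0, 0, 0, 0, -0.03, -0.028, 0, 0, 0, 0, -0.032, -0.033, 0, 0, 0, 0, -0.033, -0.038, 0, 0, 0, 0, -0.034, -0.043, 0, 0, 0, 0, -0.035, -0.048, 0, 0, 0, 0, -0.035, -0.053, 0, 0, 0, 0, -0.035, -0.056, 0, 0, 0, 0, -0.035, -0.056, 0, 0, 0, 0]'

```text
clock: 4.5
eef_pos: [454.3, 203.6, 94.6]
eef_rot: [-3.138, 0.0, 1.711]
wrist_force: [-10.0, -0.9, 10.7]
finger_gap: 17.8
finger_force: 8.0
```

jog_arm --plan '[0, 0, 0, 0, 0, 0, 0, 0, 0, 0, 0, 0, 0, 0, 0.03, 0, 0, 0, 0, 0, 0.06, 0, 0, 0, 0, 0, 0.09, 0, 0, 0]' --claw 0.04

```text
clock: 5.0
eef_pos: [455.4, 204.0, 185.3]
eef_rot: [-3.141, 0.0, 1.711]
wrist_force: [0.1, 0.5, -0.2]
finger_gap: 39.8
finger_force: 0.0
```

jog_arm --plan '[0.025, -0.05, 0, 0, 0, 0, 0.049, -0.1, -0.02, 0, 0, 0, 0.049, -0.147, -0.04, 0, 0, 0, 0.049, -0.147, -0.04, 0, 0, 0, 0.049, -0.147, -0.04, 0, 0, 0]' --claw 0.05

```text
clock: 5.5
eef_pos: [504.2, 55.8, 143.6]
eef_rot: [-3.14, -0.0, 1.708]
wrist_force: [0.2, 0.4, 0.5]
finger_gap: 49.6
finger_force: 0.0
```

```bash
python3 - <<'E'
from h import *
im,d,W=look('scene'); z=W[...,2]
m=(z>105)&(z<124)&(abs(W[...,0]-455)<30)&(abs(W[...,1]-204)<30); print(m.sum(),W[m].mean(0))
save(im[130:330,120:400],'s2',2)
E
```

```text
56 [457.53492642 214.68482623 116.84981347]
```

View pics/s2.png

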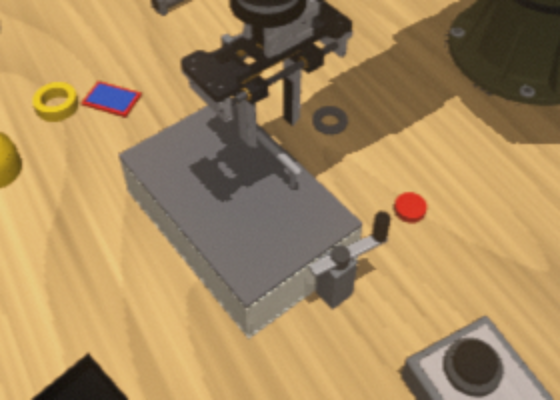

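The scene crop shows the knob at (382,225), swung almost free (about 1.36 rad). I'll push it the rest of the way with closed fingers.

jog_arm --plan '[-0.01, 0.04, 0.02, 0, 0, 0, -0.03, 0.09, 0.02, 0, 0, 0, -0.04, 0.14, 0.02, 0, 0, 0, -0.048, 0.19, 0.01, 0, 0, 0, -0.048, 0.193, -0.02, 0, 0, 0, -0.048, 0.193, -0.048, 0, 0, 0, -0.048, 0.193, -0.048, 0, 0, 0, -0.048, 0.186, -0.048, 0, 0, 0, -0.048, 0.18, -0.048, 0, 0, 0, -0.048, 0.175, -0.048, 0, 0, 0, -0.048, 0.17, -0.048, 0, 0, 0, -0.048, 0.166, -0.048, 0, 0, 0, -0.048, 0.166, -0.048, 0, 0, 0]' --claw 0

```text
clock: 6.85
eef_pos: [456.8, 222.8, 96.8]
eef_rot: [3.141, -0.0, 1.71]
wrist_force: [0.3, 0.2, -0.2]
finger_gap: 0.7
finger_force: 0.0
```

jog_arm --plan '[0, 0.003, 0.02, 0, 0, 0, 0, 0.003, 0.06, 0, 0, 0, 0.025, -0.03, 0.06, 0, 0, 0, 0.04, -0.08, 0.05, 0, 0, 0, 0.048, -0.13, 0.05, 0, 0, 0, 0.048, -0.166, 0.045, 0, 0, 0, 0.048, -0.166, 0.045, 0, 0, 0, 0.048, -0.166, 0.045, 0, 0, 0]' --claw 0.05

```text
clock: 7.65
eef_pos: [504.6, 56.9, 141.5]
eef_rot: [-3.141, -0.0, 1.709]
wrist_force: [0.0, 0.4, -0.7]
finger_gap: 49.8
finger_force: 0.0
```

```bash
python3 - <<'E'
from h import *
im,d,W=look('scene'); z=W[...,2]
m=(z>105)&(z<124)&(abs(W[...,0]-455)<30)&(abs(W[...,1]-204)<30); print(m.sum(),W[m].mean(0))
print(manip.read_state()['eef_pos'])
E
```

```text
58 [457.4929707  206.11133185 116.94634417]
[504.63934982  57.75763252 141.54360867]
```

jog_arm --plan '[0, 0, -0.02, 0, 0, 0, 0, 0, -0.04, 0, 0, 0, 0, 0, -0.043, 0, 0, 0, 0, 0, -0.043, 0, 0, 0]'

```text
clock: 8.1
eef_pos: [504.5, 58.3, 98.5]
eef_rot: [-3.141, -0.0, 1.712]
wrist_force: [1.0, 0.2, 0.7]
finger_gap: 50.1
finger_force: 0.0
```

jog_arm --plan '[0, 0, 0, 0, 0, 0, 0, 0, 0, 0, 0, 0, 0, 0, 0, 0, 0, 0, 0, 0, 0, 0, 0, 0, 0, 0, 0, 0, 0, 0, 0, 0, 0, 0, 0, 0]' --claw 0 --force 20

```text
clock: 8.7
eef_pos: [502.2, 57.1, 98.3]
eef_rot: [-3.135, -0.0, 1.711]
wrist_force: [-21.3, -2.7, 12.4]
finger_gap: 10.4
finger_force: 20.0
```

jog_arm --plan '[-0.002, 0, 0, 0, 0, 0, 0.001, 0.001, 0.007, 0, 0, 0, 0.003, 0.001, 0.014, 0, 0, 0, 0.006, 0.002, 0.02, 0, 0, 0, 0.009, 0.002, 0.027, 0, 0, 0, 0.013, 0.002, 0.033, 0, 0, 0, 0.017, 0.003, 0.039, 0, 0, 0, 0.021, 0.004, 0.045, 0, 0, 0, 0.026, 0.004, 0.051, 0, 0, 0, 0.031, 0.005, 0.057, 0, 0, 0, 0.035, 0.005, 0.062, 0, 0, 0, 0.041, 0.006, 0.067, 0, 0, 0, 0.046, 0.007, 0.072, 0, 0, 0, 0.052, 0.008, 0.076, 0, 0, 0, 0.058, 0.009, 0.08, 0, 0, 0, 0.065, 0.01, 0.084, 0, 0, 0, 0.071, 0.01, 0.087, 0, 0, 0, 0.071, 0.01, 0.087, 0, 0, 0]'

```text
clock: 10.5
eef_pos: [576.2, 67.6, 187.9]
eef_rot: [3.14, -0.0, 1.711]
wrist_force: [-8.5, 0.2, 17.6]
finger_gap: 10.1
finger_force: 20.0
```

jog_arm --plan '[0.006, 0.001, 0.005, 0, 0, 0, 0.013, 0.002, 0.008, 0, 0, 0, 0.02, 0.003, 0.011, 0, 0, 0, 0.027, 0.004, 0.013, 0, 0, 0, 0.034, 0.005, 0.015, 0, 0, 0, 0.041, 0.006, 0.016, 0, 0, 0, 0.048, 0.007, 0.017, 0, 0, 0, 0.055, 0.008, 0.018, 0, 0, 0, 0.062, 0.009, 0.018, 0, 0, 0, 0.07, 0.01, 0.018, 0, 0, 0, 0.077, 0.011, 0.018, 0, 0, 0, 0.084, 0.012, 0.017, 0, 0, 0, 0.091, 0.013, 0.016, 0, 0, 0, 0.098, 0.014, 0.015, 0, 0, 0, 0.105, 0.015, 0.013, 0, 0, 0, 0.112, 0.016, 0.011, 0, 0, 0, 0.119, 0.017, 0.008, 0, 0, 0, 0.126, 0.018, 0.005, 0, 0, 0, 0.126, 0.018, 0.005, 0, 0, 0]'

```text
clock: 12.4
eef_pos: [702.5, 85.6, 189.9]
eef_rot: [3.141, -0.0, 1.711]
wrist_force: [1.5, 0.5, 1.2]
finger_gap: 10.0
finger_force: 20.0
```

jog_arm --plan '[0, 0, 0, 0, 0, 0, 0, 0, 0, 0, 0, 0, 0, 0, 0.04, 0, 0, 0, 0, 0, 0.085, 0, 0, 0, -0.04, -0.02, 0.09, 0, 0, -8, -0.08, -0.05, 0.09, 0, 0, -16, -0.12, -0.08, 0.09, 0, 0, -24, -0.16, -0.11, 0.08, 0, 0, -32, -0.2, -0.15, 0.06, 0, 0, -40, -0.24, -0.19, 0.04, 0, 0, -48, -0.28, -0.23, 0.02, 0, 0, -56, -0.31, -0.27, 0, 0, 0, -64, -0.33, -0.3, -0.01, 0, 0, -72, -0.338, -0.311, -0.02, 0, 0, -80, -0.338, -0.311, -0.03, 0, 0, -88, -0.338, -0.311, -0.03, 0, 0, -95, -0.338, -0.311, -0.03, 0, 0, -95, -0.338, -0.311, -0.03, 0, 0, -95]' --claw 0.024

```text
clock: 14.2
eef_pos: [363.6, -225.5, 160.7]
eef_rot: [3.141, -0.0, 0.057]
wrist_force: [0.4, -0.3, -0.3]
finger_gap: 23.6
finger_force: 0.0
```

jog_arm --plan '[0, 0, 0, 0, 0, 0, 0, 0, 0, 0, 0, 0, 0, 0, 0, 0, 0, 0]' --claw 0.06

```text
clock: 14.5
eef_pos: [363.7, -225.5, 160.6]
eef_rot: [3.141, -0.0, 0.054]
wrist_force: [-0.3, -0.4, 0.6]
finger_gap: 44.6
finger_force: 0.0
```

```bash
cat > tubes.py <<'E'
from h import *
from scipy import ndimage as nd
for n in('top','scene','wrist'):
    im,d,W=look(n); save(im,'tb_%s_%d'%(n,manip.read_state()['clock']*100)); z=W[...,2]
    m=(z>8)&(z<50)&(W[...,0]>150)&(W[...,0]<640)&(W[...,1]>-520)&(W[...,1]<-80)
    l,k=nd.label(m)
    for i in range(1,k+1):
        q=W[l==i]
        if len(q)<60: continue
        r=cv2.minAreaRect(q[:,:2].astype(np.float32))
        print(n,len(q),'c',np.round(r[0],1),'size',np.round(r[1],1),'ang',round(r[2],2),'z',q[:,2].max().round(1))
print(manip.read_state()['eef_pos'],manip.read_state()['eef_rot'])
E
python3 tubes.py; ls pics
```

```text
top 241 c [ 434.3 -391.6] size [79.8 36.5] ang 5.87 z 41.6
scene 349 c [ 414.2 -397.3] size [120.6  37.1] ang 6.69 z 39.4
scene 396 c [ 364.3 -227.1] size [120.7  38.8] ang 1.47 z 38.1
wrist 794 c [512.2 -83.1] size [43.3  6. ] ang 0.32 z 49.8
wrist 3511 c [ 411.8 -401.2] size [120.6  36.5] ang 8.27 z 38.0
wrist 2733 c [ 362.8 -230.4] size [119.8  35.6] ang 1.97 z 37.7
[ 363.61970851 -225.56395096  160.4784812 ] [ 3.14151584e+00 -5.92274358e-05  5.35327684e-02]
s2.png
scene0.png
t1.png
tb_scene_1460.png
tb_top_1455.png
tb_wrist_1465.png
top0.png
w1.png
```

jog_arm --plan '[0, -0.002, -0.04, 0, 0, -1, 0, -0.002, -0.08, 0, 0, -1, 0, -0.002, -0.12, 0, 0, -1, 0, -0.002, -0.145, 0, 0, -1, 0, -0.002, -0.156, 0, 0, -1, 0, -0.002, -0.156, 0, 0, -1]'

```text
clock: 15.25
eef_pos: [363.2, -227.3, 3.8]
eef_rot: [-3.14, 0.002, 0.036]
wrist_force: [0.2, -0.1, 0.8]
finger_gap: 60.1
finger_force: 0.0
```

jog_arm --plan '[0, 0, 0, 0, 0, 0, 0, 0, 0, 0, 0, 0, 0, 0, 0, 0, 0, 0, 0, 0, 0, 0, 0, 0, 0, 0, 0, 0, 0, 0]' --claw 0 --force 20

```text
clock: 15.75
eef_pos: [363.9, -227.9, 5.1]
eef_rot: [3.141, -0.001, 0.036]
wrist_force: [-0.9, 0.5, 7.0]
finger_gap: 31.5
finger_force: 20.0
```

jog_arm --plan '[0, 0, 0.04, 0, 0, 0, 0, 0, 0.08, 0, 0, 0, 0, 0, 0.13, 0, 0, 0, 0, 0, 0.13, 0, 0, 0]'

```text
clock: 16.15
eef_pos: [365.6, -229.1, 140.0]
eef_rot: [3.136, -0.007, 0.036]
wrist_force: [-0.0, 0.2, -1.4]
finger_gap: 31.0
finger_force: 20.0
```

jog_arm --plan '[0.03, 0.035, 0, 0, 0, 1, 0.05, 0.075, 0, 0, 0, 2, 0.07, 0.115, 0, 0, 0, 3, 0.095, 0.155, 0, 0, 0, 4, 0.12, 0.195, 0, 0, 0, 5, 0.145, 0.235, 0, 0, 0, 6, 0.165, 0.275, 0, 0, 0, 6, 0.185, 0.31, 0, 0, 0, 6, 0.191, 0.325, 0, 0, 0, 6, 0.191, 0.325, 0, 0, 0, 6, 0.191, 0.325, 0, 0, 0, 6, 0.191, 0.325, 0, 0, 0, 6]'

```text
clock: 17.35
eef_pos: [554.2, 96.2, 134.4]
eef_rot: [3.141, 0.0, 0.139]
wrist_force: [-0.3, -0.3, -1.9]
finger_gap: 31.6
finger_force: 20.0
```

```bash
python3 - <<'E'
from h import *
im,d,W=look('scene'); save(im,'s3'); print(manip.read_state()['eef_pos'])
im,d,W=look('wrist'); save(im,'w3')
z=W[...,2]
# box walls rim (z~70) & tube seen from wrist
m=(z>64)&(z<74)&(W[...,1]>-90)&(W[...,1]<230)&(W[...,0]>440)&(W[...,0]<660)
q=W[m]; c,s=np.cos(.1414),np.sin(.1414); q=q-[559,65,0]
b=np.c_[q[:,0]*c+q[:,1]*s,-q[:,0]*s+q[:,1]*c]; print(len(b),np.percentile(b,[1,5,50,95,99],axis=0).round(1).tolist())
E
```

```text
[554.29469926  96.21712847 134.52548493]
5044 [[-86.0, -139.0], [-79.6, -137.7], [48.4, -11.6], [81.4, 133.8], [82.2, 142.9]]
```

View pics/s3.png

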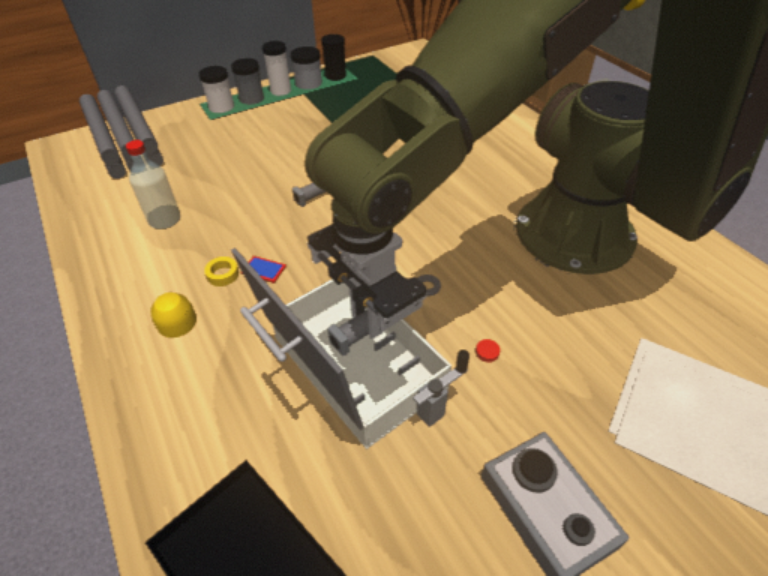

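View pics/w3.png

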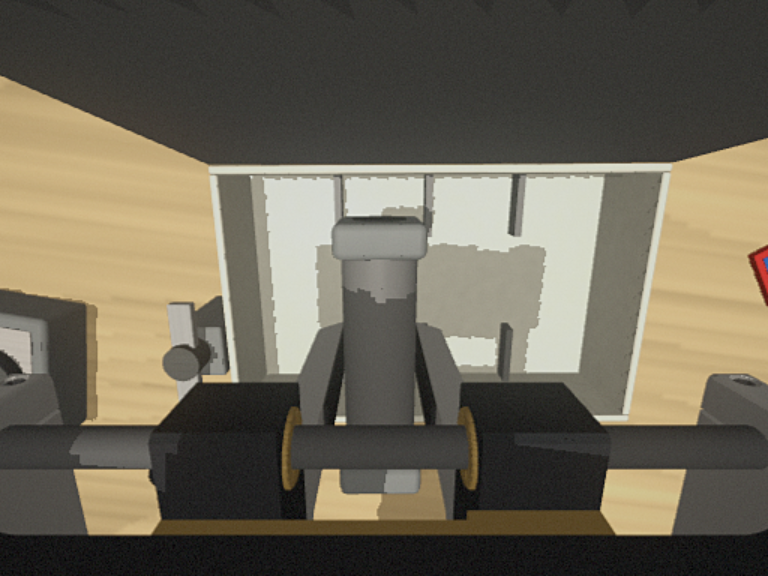

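The scene view shows the lid upright, with the tube held level over the box at (350,335). The wrist view has the tube at (380,360) between the lane ribs at (340,200) and (428,200). I'll lower it.

jog_arm --plan '[0, 0.001, -0.03, 0, 0, 0, 0, 0.001, -0.06, 0, 0, 0, 0, 0.001, -0.085, 0, 0, 0, 0, 0.001, -0.1, 0, 0, 0, 0, 0.001, -0.11, 0, 0, 0, 0, 0.001, -0.118, 0, 0, 0, 0, 0.001, -0.123, 0, 0, 0, 0, 0.001, -0.124, 0, 0, 0, 0, 0.001, -0.124, 0, 0, 0]'

```text
clock: 18.35
eef_pos: [554.9, 98.4, 10.9]
eef_rot: [3.142, -0.001, 0.14]
wrist_force: [-0.3, 0.2, -1.9]
finger_gap: 31.5
finger_force: 20.0
```

jog_arm --plan '[0, 0, 0, 0, 0, 0, 0, 0, 0, 0, 0, 0, 0, 0, 0, 0, 0, 0, 0, 0, 0.03, 0, 0, 0, 0, 0, 0.07, 0, 0, 0, 0, 0, 0.12, 0, 0, 0, 0, 0, 0.15, 0, 0, 0, 0, 0, 0.15, 0, 0, 0]' --claw 0.05

```text
clock: 19.15
eef_pos: [556.3, 98.7, 165.3]
eef_rot: [3.141, -0.008, 0.14]
wrist_force: [-0.4, -0.2, -0.4]
finger_gap: 49.7
finger_force: 0.0
```

jog_arm --plan '[-0.012, -0.04, 0, 0, 0, 0, -0.024, -0.085, 0, 0, 0, 0, -0.037, -0.13, 0, 0, 0, 0, -0.05, -0.175, 0, 0, 0, 0, -0.062, -0.22, 0, 0, 0, 0, -0.075, -0.265, 0, 0, 0, 0, -0.088, -0.31, 0, 0, 0, 0, -0.1, -0.355, 0, 0, 0, 0, -0.113, -0.4, 0, 0, 0, 0, -0.126, -0.445, 0, 0, 0, 0, -0.138, -0.485, 0, 0, 0, 0, -0.141, -0.497, 0, 0, 0, 0, -0.141, -0.497, 0, 0, 0, 0, -0.141, -0.497, 0, 0, 0, 0, -0.141, -0.497, 0, 0, 0, 0]' --claw 0.06

```text
clock: 20.65
eef_pos: [414.2, -397.2, 160.4]
eef_rot: [-3.141, 0.0, 0.142]
wrist_force: [-0.7, -0.1, -0.2]
finger_gap: 59.9
finger_force: 0.0
```

```bash
python3 tubes.py; python3 - <<'E'
from h import *
im,d,W=look('scene'); save(im[140:320,130:330],'s4',3)
W=look('top')[2]
for W in(look('top')[2],W):
    q=W.reshape(-1,3)-[559,65,0]; c,s=np.cos(.1414),np.sin(.1414)
    b=np.c_[q[:,0]*c+q[:,1]*s,-q[:,0]*s+q[:,1]*c,q[:,2]]
    m=(b[:,2]>24)&(b[:,2]<55)&(abs(b[:,0])<72)&(abs(b[:,1])<120); b=b[m]
    print(len(b),b.min(0).round(1),b.max(0).round(1),b.mean(0).round(1))
E
```

```text
top 134 c [ 429.2 -380.1] size [34.7 97.8] ang 79.52 z 39.1
scene 347 c [ 414.8 -399.4] size [120.8  38.5] ang 7.58 z 37.6
wrist 2715 c [ 412.7 -401.8] size [118.8  35.7] ang 8.33 z 37.8
[ 414.11413112 -397.67661349  160.61238265] [ 3.14146824e+00 -1.42563058e-04  1.41649291e-01]
440 [-64.1 -67.4  24.3] [62.3 66.6 49. ] [ 0.6 35.8 36.3]
440 [-59.2 -65.   24.2] [70.8 66.1 48.8] [ 1.6 36.1 36.4]
```

View pics/s4.png

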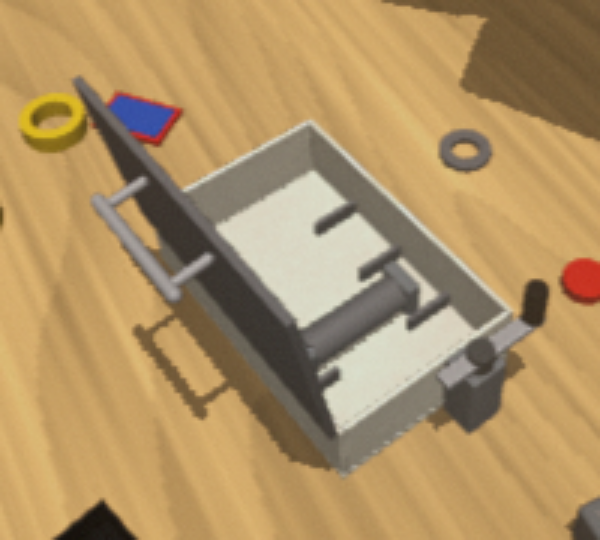

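The first tube lies flat in its lane, at (360,310) in the crop. Now the second tube.

jog_arm --plan '[0, -0.002, -0.04, 0, 0, 0, 0, -0.002, -0.08, 0, 0, 0, 0, -0.002, -0.12, 0, 0, 0, 0, -0.002, -0.145, 0, 0, 0, 0, -0.002, -0.156, 0, 0, 0, 0, -0.002, -0.156, 0, 0, 0]'

```text
clock: 21.55
eef_pos: [413.3, -400.2, 3.6]
eef_rot: [-3.14, 0.001, 0.14]
wrist_force: [0.3, 0.1, 0.1]
finger_gap: 60.0
finger_force: 0.0
```

jog_arm --plan '[0, 0, 0, 0, 0, 0, 0, 0, 0, 0, 0, 0, 0, 0, 0, 0, 0, 0, 0, 0, 0, 0, 0, 0, 0, 0, 0, 0, 0, 0]' --claw 0 --force 20

```text
clock: 22.05
eef_pos: [413.8, -400.9, 5.2]
eef_rot: [3.141, -0.001, 0.14]
wrist_force: [-0.6, 1.0, 6.3]
finger_gap: 31.4
finger_force: 20.0
```

jog_arm --plan '[0, 0, 0.04, 0, 0, 0, 0, 0, 0.08, 0, 0, 0, 0, 0, 0.13, 0, 0, 0, 0, 0, 0.13, 0, 0, 0]'

```text
clock: 22.45
eef_pos: [415.4, -402.5, 141.2]
eef_rot: [3.133, -0.006, 0.14]
wrist_force: [-0.2, -0.4, 0.4]
finger_gap: 31.2
finger_force: 20.0
```

jog_arm --plan '[0.012, 0.035, 0, 0, 0, 0, 0.025, 0.075, 0, 0, 0, 0, 0.04, 0.115, 0, 0, 0, 0, 0.053, 0.155, 0, 0, 0, 0, 0.067, 0.195, 0, 0, 0, 0, 0.08, 0.235, 0, 0, 0, 0, 0.095, 0.275, 0, 0, 0, 0, 0.109, 0.315, 0, 0, 0, 0, 0.123, 0.355, 0, 0, 0, 0, 0.137, 0.395, 0, 0, 0, 0, 0.146, 0.42, 0, 0, 0, 0, 0.15, 0.434, 0, 0, 0, 0, 0.15, 0.434, 0, 0, 0, 0, 0.15, 0.434, 0, 0, 0, 0]'

```text
clock: 23.85
eef_pos: [563.2, 32.5, 134.1]
eef_rot: [3.141, 0.001, 0.14]
wrist_force: [0.5, -0.0, -1.0]
finger_gap: 31.8
finger_force: 20.0
```

```bash
python3 - <<'E'
from h import *
s=manip.read_state();print(s['eef_pos'],s['wrist_force'],s['finger_gap'])
im,d,W=look('wrist'); save(im,'w5')
E
```

```text
[563.22674846  32.52722333 134.09948455] [ 0.46411271 -0.03849519 -0.97024021] 31.812596698050616
```

View pics/w5.png

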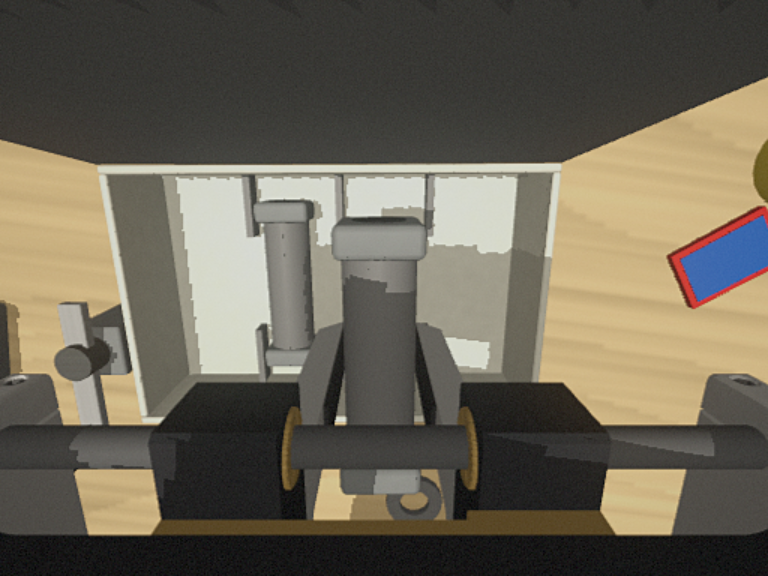

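The wrist view shows the held tube at (380,350), lined up with the next lane, and the first tube lying at (290,280). I'll lower and release.

jog_arm --plan '[0, 0, -0.03, 0, 0, 0, 0, 0, -0.06, 0, 0, 0, 0, 0, -0.085, 0, 0, 0, 0, 0, -0.1, 0, 0, 0, 0, 0, -0.11, 0, 0, 0, 0, 0, -0.118, 0, 0, 0, 0, 0, -0.123, 0, 0, 0, 0, 0, -0.124, 0, 0, 0, 0, 0, -0.124, 0, 0, 0]'

```text
clock: 24.8
eef_pos: [563.9, 33.4, 10.9]
eef_rot: [3.141, -0.001, 0.14]
wrist_force: [-0.4, -0.3, -1.2]
finger_gap: 31.7
finger_force: 20.0
```

jog_arm --plan '[0, 0, 0, 0, 0, 0, 0, 0, 0, 0, 0, 0, 0, 0, 0, 0, 0, 0, 0, 0, 0.03, 0, 0, 0, 0, 0, 0.07, 0, 0, 0, 0, 0, 0.12, 0, 0, 0, 0, 0, 0.15, 0, 0, 0, 0, 0, 0.15, 0, 0, 0]' --claw 0.048

```text
clock: 25.6
eef_pos: [565.4, 33.4, 165.3]
eef_rot: [3.14, -0.008, 0.14]
wrist_force: [0.3, 0.7, -0.2]
finger_gap: 48.0
finger_force: 0.0
```

jog_arm --plan '[-0.01, 0, 0.04, 0, 0, 8, -0.01, 0, 0.085, 0, 0, 16, -0.01, 0, 0.125, 0, 0, 24, 0.01, 0.01, 0.125, 0, 0, 32, 0.03, 0.015, 0.125, 0, 0, 40, 0.05, 0.02, 0.125, 0, 0, 48, 0.07, 0.03, 0.125, 0, 0, 56, 0.09, 0.035, 0.125, 0, 0, 64, 0.11, 0.04, 0.125, 0, 0, 72, 0.125, 0.047, 0.125, 0, 0, 80, 0.139, 0.053, 0.125, 0, 0, 88, 0.139, 0.053, 0.125, 0, 0, 90, 0.139, 0.053, 0.125, 0, 0, 90, 0.139, 0.053, 0.125, 0, 0, 90]' --claw 0.026

```text
clock: 27.0
eef_pos: [702.5, 86.3, 284.7]
eef_rot: [-3.141, -0.0, 1.71]
wrist_force: [0.4, -0.1, 0.2]
finger_gap: 25.6
finger_force: 0.0
```

```bash
python3 - <<'E'
from h import *
s=manip.read_state();print(s['eef_pos'],s['eef_rot'],s['finger_gap'])
c,s=np.cos(.1414),np.sin(.1414)
for n in('scene','wrist'):
    im,d,W=look(n); save(im[120:330,110:340] if n=='scene' else im,n[0]+'6',2 if n=='scene' else 1.5)
    q=W.reshape(-1,3)-[559,65,0]
    b=np.c_[q[:,0]*c+q[:,1]*s,-q[:,0]*s+q[:,1]*c,q[:,2]]
    m=(b[:,2]>180)&(b[:,2]<230)&(b[:,0]>125)&(b[:,0]<180)&(abs(b[:,1])<46); h=b[m]
    print('handle',len(h),np.median(h,0).round(1),h.min(0).round(),h.max(0).round())
    m=(b[:,2]>24)&(b[:,2]<55)&(abs(b[:,0])<72)&(b[:,1]>-60)&(b[:,1]<-5); h=b[m]
    if len(h): print('tube',len(h),np.median(h,0).round(1),h.min(0).round(),h.max(0).round())
E
```

```text
[702.4511022   86.3456452  284.71148057] [-3.14062608e+00 -6.01509778e-05  1.70951720e+00] 25.638856349862188
handle 260 [145.4   5.2 206.5] [126. -46. 200.] [151.  46. 211.]
tube 427 [-11.5 -25.8  35.9] [-60. -49.  24.] [ 40. -14.  42.]
handle 1121 [142.3   6.8 207.7] [125. -46. 202.] [148.  46. 210.]
tube 1475 [ -1.8 -29.5  37.7] [-61. -50.  24.] [ 58. -15.  43.]
```

View pics/s6.png

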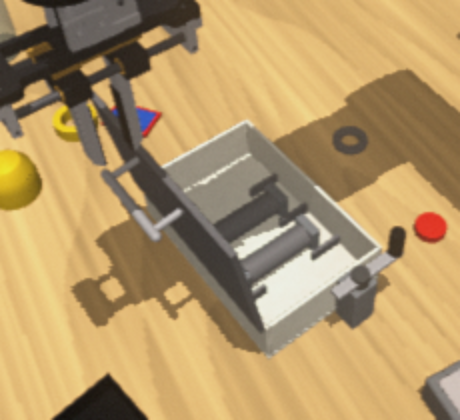

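View pics/w6.png

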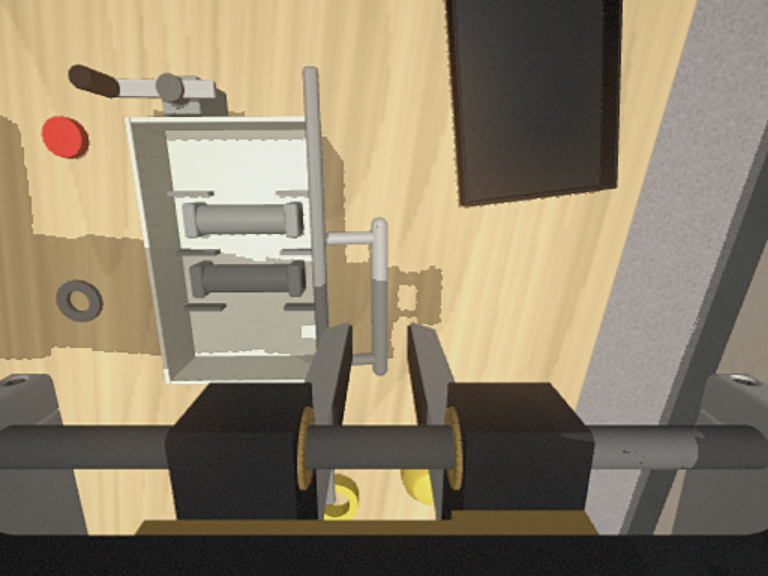

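The wrist view shows both tubes flat in their lanes at (243,219) and (247,278). The handle bar at (380,300) sits between the fingers. I'll descend and grip it.

jog_arm --plan '[0, 0, -0.03, 0, 0, 0, 0, 0, -0.05, 0, 0, 0, 0, 0, -0.07, 0, 0, 0, 0, 0, -0.085, 0, 0, 0, 0, 0, -0.095, 0, 0, 0, 0, 0, -0.095, 0, 0, 0]'

```text
clock: 27.7
eef_pos: [702.2, 86.3, 189.3]
eef_rot: [-3.14, -0.0, 1.711]
wrist_force: [0.8, -0.5, -0.0]
finger_gap: 26.2
finger_force: 0.0
```

jog_arm --plan '[0, 0, 0, 0, 0, 0, 0, 0, 0, 0, 0, 0, 0, 0, 0, 0, 0, 0, 0, 0, 0, 0, 0, 0]' --claw 0 --force 20

```text
clock: 28.1
eef_pos: [702.9, 86.4, 191.4]
eef_rot: [3.14, 0.0, 1.711]
wrist_force: [0.3, 0.4, 3.6]
finger_gap: 10.1
finger_force: 20.0
```

jog_arm --plan '[-0.007, -0.001, 0.003, 0, 0, 0, -0.014, -0.002, 0.006, 0, 0, 0, -0.021, -0.003, 0.008, 0, 0, 0, -0.028, -0.004, 0.01, 0, 0, 0, -0.035, -0.005, 0.011, 0, 0, 0, -0.042, -0.006, 0.012, 0, 0, 0, -0.049, -0.007, 0.013, 0, 0, 0, -0.056, -0.008, 0.013, 0, 0, 0, -0.064, -0.009, 0.013, 0, 0, 0, -0.071, -0.01, 0.013, 0, 0, 0, -0.078, -0.011, 0.012, 0, 0, 0, -0.085, -0.012, 0.011, 0, 0, 0, -0.092, -0.013, 0.01, 0, 0, 0, -0.099, -0.014, 0.008, 0, 0, 0, -0.106, -0.015, 0.006, 0, 0, 0, -0.113, -0.016, 0.003, 0, 0, 0, -0.12, -0.017, 0, 0, 0, 0, -0.127, -0.018, -0.003, 0, 0, 0, -0.127, -0.018, -0.003, 0, 0, 0]'

```text
clock: 30.0
eef_pos: [574.4, 68.3, 186.8]
eef_rot: [-3.14, -0.0, 1.711]
wrist_force: [-1.8, -1.6, 1.1]
finger_gap: 10.1
finger_force: 20.0
```

jog_arm --plan '[-0.007, -0.001, -0.003, 0, 0, 0, -0.013, -0.002, -0.007, 0, 0, 0, -0.019, -0.003, -0.011, 0, 0, 0, -0.025, -0.003, -0.015, 0, 0, 0, -0.031, -0.004, -0.02, 0, 0, 0, -0.036, -0.005, -0.025, 0, 0, 0, -0.041, -0.006, -0.03, 0, 0, 0, -0.045, -0.006, -0.036, 0, 0, 0, -0.05, -0.007, -0.042, 0, 0, 0, -0.054, -0.008, -0.048, 0, 0, 0, -0.058, -0.008, -0.054, 0, 0, 0, -0.062, -0.009, -0.06, 0, 0, 0, -0.065, -0.009, -0.067, 0, 0, 0, -0.068, -0.009, -0.073, 0, 0, 0, -0.071, -0.01, -0.08, 0, 0, 0, -0.072, -0.01, -0.087, 0, 0, 0, -0.072, -0.01, -0.09, 0, 0, 0, -0.072, -0.01, -0.09, 0, 0, 0]'

```text
clock: 31.8
eef_pos: [502.0, 58.1, 97.2]
eef_rot: [-3.138, -0.0, 1.711]
wrist_force: [-15.4, -3.1, 14.9]
finger_gap: 10.2
finger_force: 20.0
```

jog_arm --plan '[0, 0, 0.001, 0, 0, 0, 0, 0, 0.001, 0, 0, 0, 0, 0, 0.03, 0, 0, 8, 0, 0, 0.06, 0, 0, 16, 0, 0.01, 0.08, 0, 0, 24, -0.01, 0.03, 0.08, 0, 0, 32, -0.02, 0.06, 0.08, 0, 0, 40, -0.03, 0.09, 0.07, 0, 0, 48, -0.04, 0.12, 0.06, 0, 0, 56, -0.046, 0.147, 0.05, 0, 0, 64, -0.046, 0.147, 0.05, 0, 0, 72, -0.046, 0.147, 0.05, 0, 0, 80, -0.046, 0.147, 0.05, 0, 0, 88, -0.046, 0.147, 0.05, 0, 0, 90, -0.046, 0.147, 0.05, 0, 0, 90, -0.046, 0.147, 0.05, 0, 0, 90]' --claw 0.045

```text
clock: 33.4
eef_pos: [457.6, 205.5, 147.2]
eef_rot: [3.141, -0.0, -3.003]
wrist_force: [1.0, 0.5, 0.5]
finger_gap: 44.9
finger_force: 0.0
```

```bash
python3 - <<'E'
from h import *
s=manip.read_state();print(s['eef_pos'],s['eef_rot'],s['finger_gap'])
c,s=np.cos(.1414),np.sin(.1414)
im,d,W=look('scene'); z=W[...,2]
m=(z>105)&(z<124)&(abs(W[...,0]-455)<20)&(abs(W[...,1]-204)<20); print('knob',m.sum(),W[m].mean(0))
q=W.reshape(-1,3)-[559,65,0]
b=np.c_[q[:,0]*c+q[:,1]*s,-q[:,0]*s+q[:,1]*c,q[:,2]]
m=(b[:,2]>68)&(b[:,2]<100)&(abs(b[:,0])<78)&(abs(b[:,1])<120);b=b[m]
A=np.c_[b[:,:2],np.ones(len(b))]; r=np.linalg.lstsq(A,b[:,2],rcond=None)[0]; print('lid plane',r)
b=b[abs(A@r-b[:,2])<3];A=np.c_[b[:,:2],np.ones(len(b))];print(np.linalg.lstsq(A,b[:,2],rcond=None)[0])
im,d,W=look('wrist'); z=W[...,2]; m=(z>114)&(z<126)&(abs(W[...,0]-455)<20)&(abs(W[...,1]-204)<14); print('knob',m.sum(),W[m].mean(0),W[m].min(0),W[m].max(0))
E
```

```text
[457.58735278 205.50453118 147.21932879] [ 3.14145894e+00 -1.01056575e-04 -3.00275306e+00] 44.90003855085311
knob 56 [458.19065423 206.85587573 116.53151861]
lid plane [-3.89754613e-03  3.26592940e-04  7.76763182e+01]
[-1.24443206e-03  4.21931989e-04  7.75900320e+01]
knob 421 [451.04359155 201.85553515 123.74042658] [443.3997414  193.29494591 114.12404497] [461.13794216 210.5958033  125.95985203]
```

jog_arm --plan '[-0.001, 0, -0.02, 0, 0, 0, -0.001, 0, -0.04, 0, 0, 0, -0.001, 0, -0.053, 0, 0, 0, -0.001, 0, -0.053, 0, 0, 0]'

```text
clock: 33.9
eef_pos: [455.9, 205.1, 93.0]
eef_rot: [-3.141, -0.003, -3.002]
wrist_force: [-0.1, -0.6, 0.0]
finger_gap: 45.2
finger_force: 0.0
```

jog_arm --plan '[0, 0, 0, 0, 0, 0, 0, 0, 0, 0, 0, 0, 0, 0, 0, 0, 0, 0, 0, 0, 0, 0, 0, 0, 0, 0, 0, 0, 0, 0]' --claw 0 --force 10

```text
clock: 34.4
eef_pos: [456.8, 205.5, 94.9]
eef_rot: [3.141, 0.001, -3.001]
wrist_force: [-1.2, 0.4, 4.2]
finger_gap: 18.1
finger_force: 10.0
```

jog_arm --plan '[-0.001, 0.005, 0, 0, 0, -5.7, -0.001, 0.01, 0, 0, 0, -11.4, 0, 0.015, 0, 0, 0, -17.2, 0.001, 0.02, 0, 0, 0, -22.9, 0.002, 0.025, 0, 0, 0, -28.6, 0.004, 0.03, 0, 0, 0, -34.4, 0.006, 0.035, 0, 0, 0, -40.1, 0.009, 0.039, 0, 0, 0, -45.8, 0.013, 0.043, 0, 0, 0, -51.6, 0.016, 0.047, 0, 0, 0, -57.3, 0.02, 0.05, 0, 0, 0, -63, 0.025, 0.053, 0, 0, 0, -68.8, 0.029, 0.056, 0, 0, 0, -74.5, 0.034, 0.058, 0, 0, 0, -80.2, 0.039, 0.059, 0, 0, 0, -86, 0.044, 0.059, 0, 0, 0, -90, 0.045, 0.059, 0, 0, 0, -90, 0.045, 0.059, 0, 0, 0, -90]'

```text
clock: 36.2
eef_pos: [499.5, 263.1, 94.1]
eef_rot: [-3.135, 0.002, 1.711]
wrist_force: [-18.9, -11.5, 12.8]
finger_gap: 20.7
finger_force: 10.0
```

jog_arm --plan '[-0.002, 0, 0, 0, 0, 0, -0.002, 0, 0, 0, 0, 0, -0.002, 0, 0.03, 0, 0, 0, -0.002, 0, 0.07, 0, 0, 0, -0.002, 0, 0.1, 0, 0, 0, -0.002, 0, 0.1, 0, 0, 0]' --claw 0.04

```text
clock: 36.8
eef_pos: [501.1, 265.2, 198.9]
eef_rot: [3.135, -0.002, 1.711]
wrist_force: [0.2, -0.1, -0.8]
finger_gap: 40.1
finger_force: 0.0
```

```bash
python3 - <<'E'
from h import *
from scipy import ndimage as nd
print(manip.read_state()['eef_pos'])
for n in('scene','wrist'):
    im,d,W=look(n); save(im,n[0]+'7'); z=W[...,2]
    m=(z>95)&(z<126)&(abs(W[...,0]-500)<25)&(abs(W[...,1]-263)<20); print('knob',m.sum(),W[m].mean(0))
    m=(z>62)&(z<76)&(W[...,0]>380)&(W[...,0]<520)&(W[...,1]>300)&(W[...,1]<500)
    l,k=nd.label(m)
    for i in range(1,k+1):
        q=W[l==i]
        if len(q)<20: continue
        (cx,cy),r=cv2.minEnclosingCircle(q[:,:2].astype(np.float32)); print(n,len(q),cx,cy,r,q.mean(0))
E
```

```text
[501.11781141 265.16179029 198.86306433]
knob 107 [501.65301774 263.85774743 115.18239284]
scene 364 447.832275390625 371.4334411621094 22.488651275634766 [448.95866798 373.01575402  67.91858607]
scene 107 451.6444396972656 460.9062805175781 10.920699119567871 [452.37561642 461.08946179  65.0760778 ]
knob 339 [496.51467871 263.01744439 119.74221247]
wrist 1385 445.18328857421875 370.9496154785156 21.955923080444336 [445.73121678 370.97929077  68.68802966]
```

View pics/w7.png

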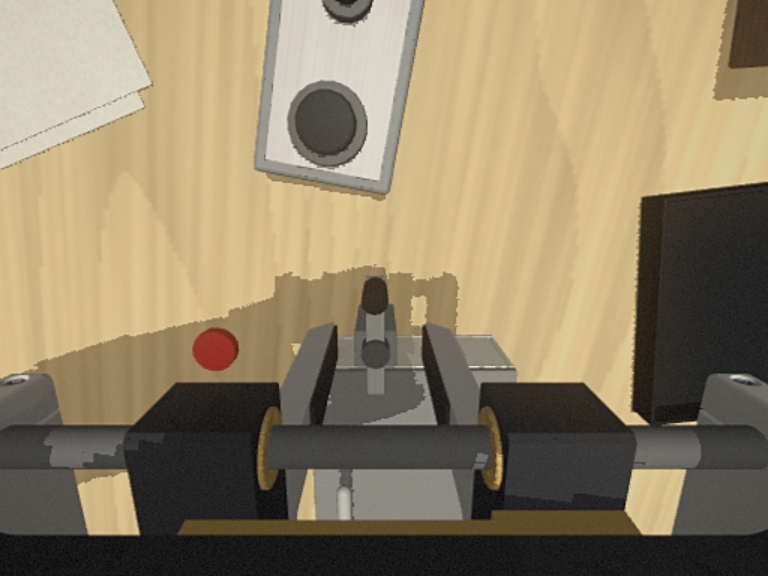

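The wrist view shows the lever latched again, with the knob at (375,295) in line with the pivot at (375,350). The start button is at (325,122).

jog_arm --plan '[-0.015, 0.03, -0.02, 0, 0, 0, -0.035, 0.07, -0.04, 0, 0, 0, -0.054, 0.107, -0.07, 0, 0, 0, -0.054, 0.107, -0.095, 0, 0, 0, -0.054, 0.107, -0.095, 0, 0, 0, -0.054, 0.107, -0.095, 0, 0, 0, -0.054, 0.107, -0.095, 0, 0, 0]' --claw 0

```text
clock: 37.6
eef_pos: [446.5, 371.1, 100.6]
eef_rot: [3.14, -0.001, 1.71]
wrist_force: [0.6, 0.2, 0.4]
finger_gap: 0.4
finger_force: 0.0
```

jog_arm --plan '[0, 0, -0.02, 0, 0, 0, 0, 0, -0.03, 0, 0, 0, 0, 0, -0.036, 0, 0, 0, 0, 0, -0.039, 0, 0, 0, 0, 0, -0.0415, 0, 0, 0, 0, 0, -0.0415, 0, 0, 0, 0, 0, -0.0415, 0, 0, 0]'

```text
clock: 38.3
eef_pos: [446.2, 371.2, 60.9]
eef_rot: [3.14, -0.0, 1.711]
wrist_force: [-8.0, -11.2, 26.1]
finger_gap: 0.4
finger_force: 13.0
```

Pressed to the stop (z 60.9, 26 N). Releasing and moving clear.

jog_arm --plan '[0, 0, 0.02, 0, 0, 0, 0, 0, 0.06, 0, 0, 0, 0, 0, 0.1, 0, 0, 0, 0, 0, 0.14, 0, 0, 0, 0, 0, 0.14, 0, 0, 0, 0, 0, 0.14, 0, 0, 0, 0, 0, 0.14, 0, 0, 0]'

```text
clock: 39.0
eef_pos: [445.3, 371.1, 196.9]
eef_rot: [-3.14, 0.001, 1.711]
wrist_force: [0.1, -0.0, -0.7]
finger_gap: 0.5
finger_force: 0.0
```

```bash
python3 - <<'E'
from h import *
im,d,W=look('scene'); z=W[...,2]
m=(z>105)&(z<126)&(abs(W[...,0]-500)<25)&(abs(W[...,1]-263)<20); print('knob',W[m].mean(0))
m=(z>72)&(z<90)&(abs(W[...,0]-559)<60)&(abs(W[...,1]-65)<90); print('lid z',np.median(z[m]),np.percentile(z[m],[2,98]))
print(manip.sign_off())
E
```

```text
knob [501.25181395 263.19901601 119.65112579]
lid z 77.60950142665581 [75.09267867 80.02962381]
the job is handed in; nothing more can be done
None
```

The job is handed in (no verdict was returned): both tubes found on the table went into separate lanes, the lid measured shut and the latch closed, and start was pressed to its stop and released; stop was not touched.

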